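# Slide a brake block hanger into its closed rail until it latches

### The job

Pick up the block hanger by its blue tab, carry it to the open, yellow flared end of the closed slotted rail, enter its slug there brass nose first, and slide it in by feel, gently, until the hidden spring catch has snapped up behind the slug and holds it against the sprung buffer. The catch and buffer sit at an unknown depth; do not force the hanger against the rail or ram the buffer to its bottom. Let go of the hanger, leaving it latched and upright, and leave the other things on the bench where they are.

Things in the scene. Friction and masses are not known exactly. Their poses are not given: they have to be found in the camera images.
- hanger: Block hanger, 0.35 kg, upside-down U that will straddle the rail; stands on the bench. Origin: centre of its underside, between its two black iron blocks (44 x 14 x 30 mm at y -38 and +38 mm). +x: direction of travel, nose first (red marks on the tab are on the nose half); z up, y across. Yellow cross arm 36 mm along x, 90 mm along y, at z 78 to 86 mm.
- hanger_tab (a point): Centre of the hanger's blue grip tab, 106 mm above the hanger's origin. The tab is 30 mm along x, 18 mm along y and stands from z 86 to 126 mm; it is the hanger's top. Same axes as the hanger.
- hanger_slug (a point): Centre of the hanger's slug, 56 mm above the hanger's origin: 18 mm wide, 12 mm high, x -18 to +18 mm, square behind, its front 6 mm a brass wedge tapered above and below. A neck 20 mm long along x, 8 mm wide, joins it to the cross arm 16 mm above it. Same axes as the hanger.
- rail: Closed aluminium rail, slotted along its top, fixed on a narrow grey web; base plate 64 mm wide, 8 mm high. Origin: below the open mouth, on the centre line, at bench height. +x runs from the mouth into the rail, z up. 260 mm long, 30 mm wide, top at z 90 mm, red cap on the closed far end. Do not force hanger and rail together with more than 25 N.
- rail_mouth (a point): Middle of the rail's open mouth, 76.8 mm above the bench, axes as the rail. Inside: floor at z 70 mm, 20.4 mm wide, 13.6 mm high; slot 11 mm wide in the 6 mm thick top. Two yellow side plates flare outward in front of it, to x -22 mm. With the slug in the rail the hanger's origin lies 20 to 21.6 mm above the bench and the blocks hang free beside the rail.
- rail_cap (a point): Middle of the closed far end, rail x 260 mm. Inside the rail, at a depth not measurable from outside, sits a spring roller catch in the floor, at rail x 125 to 175 mm: 5.5 mm proud, pressed down by the nose with 5 to 12 N along the rail, from where the hanger's origin is 20 mm short of the roller. The free face of a sprung buffer lies 38 mm beyond the roller.
- buffer (a joint): How far the sprung buffer in the rail is pressed in, m: 0 free, 0.012 hard bottom (keep below 0.011). The slug meets it when the hanger's origin is 20 mm beyond the roller. Damped spring: pushes back with 0.5 N plus 1 N per mm. At about 0.004 (5 N) the roller springs up behind the slug; about 0.007 (8 N) makes sure. Latched and released it stays at about 0.004.
- shoe: Bystander: squat black cast iron shoe segment, an arc about 160 mm long along y, 60 mm along x, 34 mm high. Origin at its underside.
- feeler: Bystander: bright feeler block, 35 x 35 x 22 mm. Origin at the centre of its underside.
- tin: Bystander: blue enamel tin, 76 mm across, 70 mm high, open on top. Origin at the centre of its underside.
- wrench: Bystander: steel wrench, 170 mm long, lying along its x. Origin at its underside.
- pin1: Bystander: galvanized split pin, 64 mm long along its x, 6 mm high, lying flat. Origin at its underside.
- pin2: Bystander: galvanized split pin, 64 mm long along its x, 6 mm high, lying flat. Origin at its underside.
- pin3: Bystander: galvanized split pin, 64 mm long along its x, 6 mm high, lying flat. Origin at its underside.
Not all that is in view belongs to the job. What is shaped like the hanger but purple is not meant.

How it is judged:
On the way:
1. the slug has entered the rail at its open mouth: hanger origin 10 to 100 mm inside, under the rail's lips and lined up (x of hanger in the frame of rail between 0.01 and 0.1 m and y of hanger in the frame of rail between -0.004 and 0.004 m and z of hanger in the frame of rail between 0.016 and 0.026 m and angle between the x axis of hanger and the x axis of rail, either way round below 0.12 rad), for 0.1 s.
At the end, for the whole second after the job is handed in: The hanger is latched in the rail: the buffer stays pressed in 2.5 to 9 mm with the hanger released and at rest, the hanger more than 135 mm inside, on the rail's centre line within 4 mm, its origin 16 to 26 mm above the bench, in line with the rail within 0.12 rad and upright within 0.1 rad (value of joint buffer between 0.0025 and 0.009 m and x of hanger in the frame of rail above 0.135 m and y of hanger in the frame of rail between -0.004 and 0.004 m and z of hanger in the frame of rail between 0.016 and 0.026 m and angle between the x axis of hanger and the x axis of rail, either way round below 0.12 rad and angle between hanger's own z axis and vertical below 0.1 rad and linear speed of hanger below 0.01 m/s and contact force between hanger and the fingers below 0.05 N); the robot touches nothing.
It fails at once if hanger and rail (with the catch and buffer in it) forced together with more than 30 N (contact force between hanger and rail above 30 N).
It fails at once if the buffer pressed in more than 11 mm (rammed to its bottom) (value of joint buffer above 0.011 m).
It fails at once if a bystander on the bench (shoe segment, feeler block, tin, wrench, split pins) shifted by more than 15 mm (distance of any of shoe, feeler, pin1, pin2, pin3, tin, wrench from where it was at the start of the episode above 0.015 m).
It also fails if it takes over 72 s, if anything falls off the work surface, if the arm or the gripper's body presses on something with over 40 N, if the wrist force passes 120 N, or if a joint passes its speed limit or range.

### The arm

A 6-joint arm with a two-finger parallel gripper is mounted at the origin on the work surface. World frame = base frame: x ahead of the robot, y to its left, z up, the work surface at z = 0. Lengths are in m, angles in rad, forces in N, time in s.
With the tool pointing down it reaches from about 0.35 to 0.775 m from the base axis. Payload 5.5 kg.
Tool frame: the origin (TCP) lies at the very end of the fingers, on their centre line; the grasp point (between the pads) lies manip.tcp_to_grasp behind it (manip.tcp_to_grasp is the distance from the TCP to the grasp point, in m); z points along the fingers, x is the direction in which the jaws open and shut, and the axes are right-handed (so a half turn about z gives the same grasp; the last joint's range is limited). The gripper opens to 85 mm and grips with 20 to 120 N. Pads are 22 mm wide; open, the fingers measure 114 mm over their backs; the gripper's body (76 mm by 85 mm) begins 54 mm behind the grasp point. The pads swing forward as they close: fully open they stand 13 mm farther back than shut.
Start: joints at [-0.14, 0.313, 0.046, 1.304, 0, 1.431], TCP at [0.575, -0, 0.231] pointing down, gripper open.
Joint ranges: [-2.76, 2.76], [-0.86, 1.69], [-1.03, 1.26], [-2.2, 2.34], [-1.47, 1.5], [-3.14, 3.14]. Speed limits (rad/s): [2.57, 2.57, 3.14, 3.14, 3.14, 3.14].

### API

Orientations are given as a unit quaternion [w, x, y, z].
In Python, from workcell import manip gives the robot as it stands. The module is installed in compiled form; this text tells all that it offers.
- The arm moves only by the shell command python3 -m creep 'ROWS'. ROWS is JSON, a list of rows, each a list of 3 entries, a list of its own where there are three numbers: the turn, a rotation vector about the tool's x, y, z in units of 5 degrees (1.0 is 5 degrees), then the shift along the tool's x, y, z in units of 50 mm (1.0 is 50 mm), then the finger opening in mm, from 0 to 85.4. A call has 1 to 5 rows; each row is the pose to reach, as a shift and turn from the pose commanded when the call began, along the tool's axes at that moment; what a row does not reach only later rows make up. A row lasts 1/8 s, in which the tool goes at most 62.5 mm and 10.7 degrees, less where a joint would pass 70% of its speed; a pose out of reach is approached as far as the arm can. A call with a gripper value outside its range is refused whole. The fingers move at their own pace and stop on an object; the grip force is fixed at half the most. Time passes only in rows, so rows that repeat a pose let the fingers close. It gives the time, the measured TCP pose, the force and the opening at its end, in the units of the state.
- manip.state(): the state, without advancing time (a new reading comes with each control period).
- manip.snapshot(name): name is "scene" or "side" or "wrist"; returns (picture, depth): 384x512x3 uint8, red, green, blue; 384x512 float32, m along the optical axis (not along the pixel's ray), 0 where there is no reading.
- manip.camera_model(name): a dict with "vertical_fov" (degrees; the focal length in pixels is half the picture's height over the tangent of half this angle, whatever the lens; pixels are square), "cx", "cy" (the principal point, pixels), "extrinsics" (4x4, takes a point from camera to world coordinates). Camera axes: x right, y up, looking along -z (the intrinsics and any distortion apply to the point x, -y, -z); pixel columns grow to the right and rows downward; lengths in m; the calibration is good to about 2 mm. A picture is of the moment at which its call begins: read the wrist's pose just before it. camera_model takes no time and is no camera call; for the wrist camera it gives the pose at the moment of the call.
- manip.finish_job(): hands the job in, once; it reports no verdict.
The state is a dict: "time": time; "joint_positions": joint angles; "qvel": joint speeds; "effort": joint torques, N m; "eef_pos": TCP position; "orientation": TCP orientation; "force": force on the tool from outside, world axes, zero at the start; "wrist_torque": the same for the moment, N m; "finger_gap": finger opening in m.
Only numpy, scipy, OpenCV 4.12 (cv2) and the standard library are available. Lean on these libraries where they do the work, as an engineer would, in place of code of your own. Each camera call takes 0.05 s, during which the arm holds its last target. There are 200 camera calls.

## Working session

There is one attempt and no reset: what is moved stays moved. The work goes in short steps, Python scripts to look and compute and a shell command to move; the robot and the scene stay as the last step left them, time stands still between calls to the robot, and variables do not carry over. Pictures are saved under pics/ and viewed, about 8 in all and at most 12, crops included, and the job is handed in when it is done.

```bash
mkdir -p pics; cat > h.py <<'E'
import numpy as np, cv2
from workcell import manip
from scipy.spatial.transform import Rotation as R
def snap(n,f):
    m=manip.camera_model(n); p,d=manip.snapshot(n)
    cv2.imwrite(f'pics/{f}.png',p[:,:,::-1]); np.savez(f'{f}.npz',p=p,d=d,E=m['extrinsics'],fov=m['vertical_fov'],c=[m['cx'],m['cy']])
    return m
def pts(f):
    z=np.load(f+'.npz'); d=z['d'];F=192/np.tan(np.radians(z['fov'])/2)
    v,u=np.mgrid[0:384,0:512]; c=z['c']
    P=np.stack([(u-c[0])/F*d,-(v-c[1])/F*d,-d],-1)@z['E'][:3,:3].T+z['E'][:3,3]
    P[d==0]=np.nan
    return P,z['p']
E
python3 - <<'E'
from h import *
for n in('scene','side','wrist'):
    m=snap(n,n+'0'); print(n,{k:(np.round(v,3).tolist() if k=='extrinsics' else v) for k,v in m.items()})
cv2.imwrite('pics/both.png',np.hstack([cv2.resize(cv2.imread(f'pics/{n}0.png'),(400,300)) for n in('side','wrist')]))
s=manip.state();print(s,manip.tcp_to_grasp)
E
```

```text
scene {'vertical_fov': 57.665355086266345, 'cx': 259.76971527097976, 'cy': 191.5831462741926, 'extrinsics': [[-0.867, -0.269, 0.42, 0.934], [0.498, -0.443, 0.745, 0.604], [-0.014, 0.855, 0.518, 0.576], [0.0, 0.0, 0.0, 1.0]]}
side {'vertical_fov': 42.43340757377498, 'cx': 252.05379913157992, 'cy': 191.48625091017647, 'extrinsics': [[0.982, 0.133, -0.135, 0.385], [-0.19, 0.707, -0.681, -1.078], [0.005, 0.695, 0.719, 1.141], [0.0, 0.0, 0.0, 1.0]]}
wrist {'vertical_fov': 59.24563043303314, 'cx': 256.24864032561254, 'cy': 194.6300136303392, 'extrinsics': [[1.0, 0.0, 0.001, 0.575], [-0.0, 0.959, 0.282, 0.072], [-0.001, -0.282, 0.959, 0.373], [0.0, 0.0, 0.0, 1.0]]}
{'time': 0.15, 'joint_positions': array([-1.39620519e-01,  3.13833047e-01,  4.52393651e-02,  1.30358991e+00,
       -9.39204420e-06,  1.43116307e+00]), 'qvel': array([-0.00059822, -0.00281805,  0.00304087,  0.00188109,  0.0006411 ,
       -0.00081267]), 'effort': array([ 1.76330479e-03, -4.81067133e+01,  2.98815805e+01,  1.39078675e-02,
       -1.10673584e-04, -5.56924022e-05]), 'eef_pos': array([5.74621243e-01, 2.89542449e-05, 2.30610543e-01]), 'orientation': array([-9.18846682e-05,  9.99999759e-01,  6.37031749e-06, -6.87532967e-04]), 'force': array([-0.79279323,  0.56851002, -0.06239426]), 'wrist_torque': array([-0.02330622, -0.02113814,  0.00043797]), 'finger_gap': 0.08539214035040478} 0.0187
```

View pics/scene0.png

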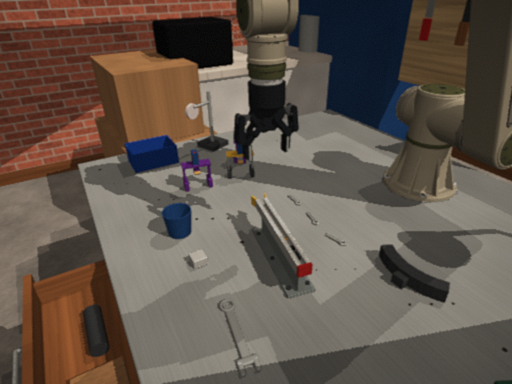

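View pics/both.png

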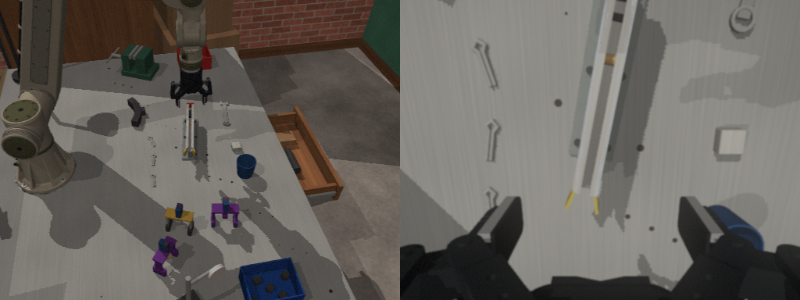

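Scene: rail mouth near (258,200) and red cap at (304,270). Side view: yellow hanger at about (180,215) of the halved picture, two purple decoys nearby. The wrist view shows the rail from above with the flares at (583,200).

```bash
python3 - <<'E'
from h import *
def rect(Q):
    return cv2.minAreaRect(Q[:,:2].astype(np.float32)*1000)
P,p=pts('side0'); hsv=cv2.cvtColor(p,cv2.COLOR_RGB2HSV)
v,u=np.mgrid[0:384,0:512]
yel=(abs(hsv[...,0].astype(int)-22)<8)&(hsv[...,1]>130)&(hsv[...,2]>80)
m=yel&(abs(P[...,2]-.084)<.008)&(u>190)&(u<270)&(v>240)&(v<320)
Q=P[m];print('arm top',len(Q),Q.mean(0),rect(Q))
b=(abs(P[...,2]-.124)<.008)&(u>200)&(u<260)&(v>240)&(v<320)
Q=P[b];print('tab top',len(Q),Q.mean(0),rect(Q))
P,p=pts('wrist0');z=P[...,2]
m=(abs(z-.090)<.005)&(v<260)
Q=P[m];print('rail top',len(Q),Q.mean(0),rect(Q),Q[:,1].min(),Q[:,1].max())
s=cv2.imread('pics/side0.png')[230:330,190:320]; w=cv2.imread('pics/wrist0.png')[0:290,180:360]
cv2.imwrite('pics/c.png',np.hstack([cv2.resize(s,(520,400),interpolation=2),cv2.resize(w,(248,400))]))
hs=cv2.cvtColor(p,cv2.COLOR_RGB2HSV)
E
```

```text
arm top 350 [ 0.4699243  -0.35829654  0.08591427] ((469.9037170410156, -355.55523681640625), (39.27561569213867, 89.64049530029297), 67.14662170410156)
tab top 213 [ 0.43481371 -0.42447384  0.12506856] ((444.6695251464844, -412.5140380859375), (163.1195526123047, 32.45388412475586), 59.17253875732422)
rail top 6122 [0.57700659 0.04701193 0.08975528] ((574.748046875, 32.707984924316406), (225.23377990722656, 34.61783218383789), 78.32925415039062) -0.07412523200030255 0.14067985267246502
```

View pics/c.png

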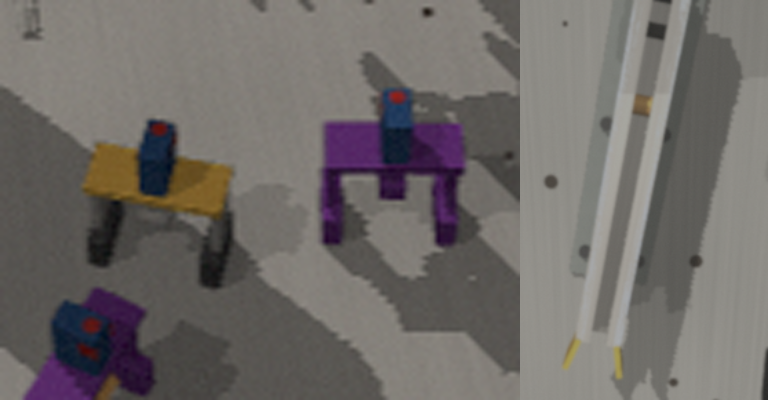

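```bash
python3 -m creep '[[[0,0,0],[-0.3,1,0],85],[[0,0,0],[-0.7,2.1,0],85],[[0,0,0],[-1.1,3.2,0],85],[[0,0,0],[-1.5,4.3,0],85],[[0,0,0],[-1.8,5.4,0],85]]'; python3 -m creep '[[[0,0,0],[-0.2,0.8,0],85],[[0,0,0],[-0.3,1.0,0],85],[[0,0,0],[-0.3,1.0,0],85],[[0,0,0],[-0.3,1.0,0],85]]'
python3 - <<'E'
from h import *
snap('wrist','w1'); P,p=pts('w1'); s=manip.state(); print(s['joint_positions'],s['eef_pos'])
hsv=cv2.cvtColor(p,cv2.COLOR_RGB2HSV);v,u=np.mgrid[0:384,0:512]
r=lambda Q:cv2.minAreaRect(Q[:,:2].astype(np.float32)*1000)
yel=(abs(hsv[...,0].astype(int)-22)<8)&(hsv[...,1]>130)&(abs(P[...,2]-.086)<.005)
Q=P[yel];print(len(Q),r(Q),np.median(Q[:,2]))
b=(abs(P[...,2]-.126)<.004)&(np.hypot(P[...,0]-.47,P[...,1]+.357)<.03)
Q=P[b];print(len(Q),Q.mean(0),r(Q))
red=b&((hsv[...,0]<8)|(hsv[...,0]>172))&(hsv[...,1]>120);print('red',red.sum(),P[red].mean(0))
# rail centreline from wrist0 : top surface mids per y
P,p=pts('wrist0');hsv=cv2.cvtColor(p,cv2.COLOR_RGB2HSV)
m=(abs(P[...,2]-.09)<.004)&(v<260)&(hsv[...,1]<80);Q=P[m]
d=np.array([.202,.979]);
for k in range(3):
    n=np.array([d[1],-d[0]]);t=Q[:,:2]@d;c=Q[:,:2]@n
    T=np.arange(t.min()+.01,t.max()-.005,.005);M=np.array([[x,(c[abs(t-x)<.004].min()+c[abs(t-x)<.004].max())/2,np.ptp(c[abs(t-x)<.004])] for x in T])
    k=np.median(M[:,2]);g=abs(M[:,2]-k)<.003;f=np.polyfit(M[g,0],M[g,1],1)
    d=d+f[0]*n;d/=np.linalg.norm(d)
n=np.array([d[1],-d[0]]);print('width',k,'ang',np.degrees(np.arctan2(d[1],d[0])),'off',f, 'tmin',t.min(),'mouthpt',d*t.min()+n*np.median(M[g,1]))
E
```

```text
time: 0.78
eef_pos: [0.484, -0.2715, 0.2312]
orientation: [-0.0, 1.0, -0.0, -0.0]
force: [1.1, 0.2, 0.4]
finger_gap: 0.0851
time: 1.27
eef_pos: [0.4703, -0.3187, 0.2313]
orientation: [-0.0, 1.0, 0.001, -0.0]
force: [0.1, -0.2, -0.0]
finger_gap: 0.0848
[-7.36713323e-01  3.00011067e-01  2.80045384e-02  1.29905346e+00
  3.94142672e-04  8.32265803e-01] [ 0.47045988 -0.31857656  0.2313779 ]
2466 ((469.71624755859375, -352.5939636230469), (35.61317443847656, 87.58099365234375), 66.81893920898438) 0.08609296431860933
828 [ 0.46984097 -0.3522349   0.12599488] ((469.7018127441406, -353.12158203125), (30.56027603149414, 17.994901657104492), 66.25613403320312)
red 99 [ 0.47272429 -0.34603388  0.12667939]
width 0.03030045526151459 ang 79.23605061728968 off [-2.34664509e-08  5.58004746e-01] tmin 0.03287161078329099 mouthpt [ 0.55432368 -0.07192112]
```

View pics/w1.png

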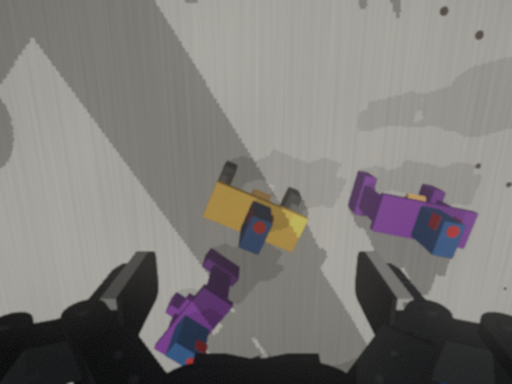

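Yellow hanger: tab at (255,228), red mark on its nose side, giving +x ≈ 66.5°. The purple decoys are at lower left and right. Going down with the jaws along the hanger's x.

```bash
python3 -m creep '[[[0,0,-2.1],[0,0.3,0],60],[[0,0,-4.2],[0,0.66,0],50],[[0,0,-6.3],[0,0.66,0.3],50],[[0,0,-8.4],[0,0.66,0.6],50],[[0,0,-10.5],[0,0.66,0.8],50]]'; python3 -m creep '[[[0,0,-2.1],[0,0,0.2],50],[[0,0,-2.8],[0,0,0.4],50],[[0,0,-2.8],[0,0,0.4],50],[[0,0,-2.8],[0,0,0.4],50]]'
python3 - <<'E'
from h import *
s=manip.state();r=R.from_quat(s['orientation'][[1,2,3,0]]);M=r.as_matrix();print(M.round(3).tolist(),s['eef_pos'],np.degrees(np.arctan2(M[1,0],M[0,0])),s['finger_gap'])
print((M.T@(np.array([.4698,-.3527,.093])-s['eef_pos']))/.05)
E
```

```text
time: 1.95
eef_pos: [0.4705, -0.3514, 0.1907]
orientation: [-0.0, 0.895, 0.446, -0.0]
force: [0.4, -0.5, 0.7]
finger_gap: 0.0503
time: 2.45
eef_pos: [0.4706, -0.3524, 0.1718]
orientation: [0.0, 0.836, 0.548, 0.0]
force: [0.5, 0.2, 0.2]
finger_gap: 0.0497
[[0.399, 0.917, 0.001], [0.917, -0.399, -0.0], [-0.0, 0.001, -1.0]] [ 0.47057578 -0.35238996  0.17184353] 66.51043073530843 0.0497451322740562
[-0.01173644 -0.01271295  1.57686426]
```

```bash
python3 -m creep '[[[0,0,0],[0,-0.01,0.5],50],[[0,0,0],[0,-0.01,1.1],50],[[0,0,0],[0,-0.01,1.57],50],[[0,0,0],[0,-0.01,1.57],50],[[0,0,0],[0,-0.01,1.57],50]]'; python3 -m creep '[[[0,0,0],[0,0,0],0],[[0,0,0],[0,0,0],0],[[0,0,0],[0,0,0],0],[[0,0,0],[0,0,0],0],[[0,0,0],[0,0,0],0]]';  python3 -m creep '[[[0,0,0],[0,0,-0.2],0],[[0,0,0],[0,0,-0.5],0],[[0,0,0],[0,0,-1],0],[[0,0,0],[0,0,-1.2],0],[[0,0,0],[0,0,-1.2],0]]'
```

```text
time: 3.08
eef_pos: [0.4702, -0.3533, 0.0941]
orientation: [0.001, 0.836, 0.548, 0.0]
force: [-0.5, 0.2, 0.1]
finger_gap: 0.0499
time: 3.7
eef_pos: [0.4705, -0.3539, 0.0945]
orientation: [0.002, 0.836, 0.548, 0.0]
force: [0.1, -0.5, 5.6]
finger_gap: 0.029
time: 4.32
eef_pos: [0.47, -0.3532, 0.1537]
orientation: [0.001, 0.836, 0.548, 0.0]
force: [-1.0, -0.0, -3.6]
finger_gap: 0.0293
```

```bash
python3 -m creep '[[[0,0,-0.5],[0.7,0,0],0],[[0,0,-1.2],[1.7,-0.15,0],0],[[0,0,-2],[2.8,-0.25,0],0],[[0,0,-2.54],[3.9,-0.4,0],0],[[0,0,-2.54],[4.5,-0.43,0],0]]'; python3 -m creep '[[[0,0,0],[0.15,0,0],0],[[0,0,0],[0.15,0,0],0],[[0,0,0],[0.15,0,0],0],[[0,0,0],[0.15,0,0],0]]'
python3 - <<'E'
from h import *
s=manip.state();M=R.from_quat(s['orientation'][[1,2,3,0]]).as_matrix();print(M.round(4).tolist(),s['eef_pos'],np.degrees(np.arctan2(M[1,0],M[0,0])))
a,b=snap('wrist','w2'),snap('side','s2')
w=cv2.imread('pics/w2.png');t=cv2.imread('pics/s2.png')
snap('scene','sc2');c=cv2.imread('pics/sc2.png')
cv2.imwrite('pics/v2.png',np.vstack([np.hstack([cv2.resize(w,(400,300)),cv2.resize(t[100:250,160:360],(400,300))]),np.hstack([cv2.resize(c[100:280,160:400],(400,300)),np.zeros((300,400,3),np.uint8)])]))
E
```

```text
time: 4.95
eef_pos: [0.539, -0.1349, 0.1517]
orientation: [-0.001, 0.77, 0.638, -0.0]
force: [0.1, -0.2, -3.3]
finger_gap: 0.0294
time: 5.45
eef_pos: [0.5407, -0.1317, 0.1527]
orientation: [0.0, 0.771, 0.637, -0.0]
force: [-0.6, -0.6, -2.7]
finger_gap: 0.0295
[[0.1892, 0.9819, -0.0001], [0.9819, -0.1892, -0.0001], [-0.0002, -0.0, -1.0]] [ 0.54072843 -0.13169022  0.15271394] 79.09542879136099
```

View pics/v2.png

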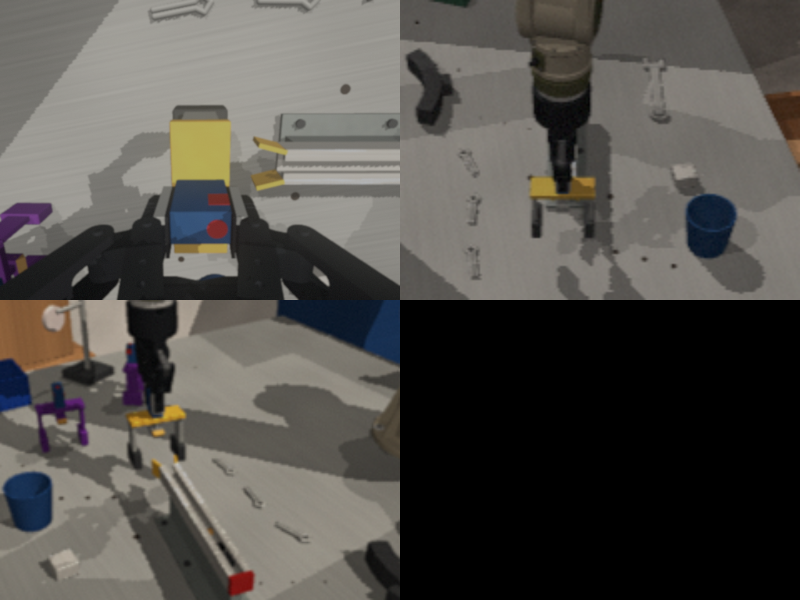

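The hanger is held in front of the mouth, nose (red) toward the rail, about right. Now the fine relative measurement from the same picture.

```bash
python3 - <<'E'
from h import *
s=manip.state();M=R.from_quat(s['orientation'][[1,2,3,0]]).as_matrix()
P,p=pts('w2');hsv=cv2.cvtColor(p,cv2.COLOR_RGB2HSV);T=(P-s['eef_pos'])@M  # tool frame
v,u=np.mgrid[0:384,0:512];H=hsv[...,0].astype(int)
def pr(n,Q):
    r=cv2.minAreaRect(Q[:,:2].astype(np.float32)*1000);print(n,len(Q),np.round(Q.min(0)*1e3,1),np.round(Q.max(0)*1e3,1),'zmed',np.median(Q[:,2])*1e3,[np.round(a,1) for a in r])
yel=(abs(H-24)<9)&(hsv[...,1]>110)
pr('arm',T[yel&(u<300)&(v<240)])
blue=(abs(H-110)<14)&(hsv[...,1]>90)&(u>205)&(u<305)&(v>225)&(v<315)
q=blue|(((H<8)|(H>172))&(hsv[...,1]>120)&(u>205)&(u<305)&(v>225)&(v<315))
t=T[q];print(np.percentile(t[:,2],[2,20,50,80])*1e3);pr('tabtop',t[t[:,2]<np.percentile(t[:,2],2)+.004])
r=(abs(P[...,2]-.09)<.005)&(u>350)&(hsv[...,1]<80)
Q=T[r];pr('rail',Q)
X=np.arange(Q[:,0].min()+.012,Q[:,0].max()-.004,.004)
L=np.array([[x,*[f(Q[abs(Q[:,0]-x)<.003,1]) for f in (np.min,np.max)]] for x in X])
mid=L[:,1:].mean(1);k=abs(L[:,2]-L[:,1]-.030)<.003;print((L[:,2]-L[:,1])*1e3)
f=np.polyfit(L[k,0],mid[k],1);print('rail mid slope deg',np.degrees(f[0]),'at tool x=0 mm',f[1]*1e3,'at mouth',np.polyval(f,Q[:,0].min())*1e3)
E
```

```text
arm 5862 [nan nan nan] [nan nan nan] zmed nan [array([ -1.2, -24.8]), array([45.3, 32. ]), np.float64(81.5)]
[nan nan nan nan]Traceback (most recent call last):
  File "<stdin>", line 11, in <module>
  File "<stdin>", line 6, in pr
    return umr_minimum(a, axis, None, out, keepdims, initial, where)
ValueError: zero-size array to reduction operation minimum which has no identity
```

```bash
python3 - <<'E'
from h import *
s=manip.state();M=R.from_quat(s['orientation'][[1,2,3,0]]).as_matrix()
P,p=pts('w2');hsv=cv2.cvtColor(p,cv2.COLOR_RGB2HSV);T=(P-s['eef_pos'])@M
v,u=np.mgrid[0:384,0:512];H=hsv[...,0].astype(int)
def pr(n,Q):
    Q=Q[~np.isnan(Q[:,0])];
    if len(Q)<9: print(n,len(Q));return
    r=cv2.minAreaRect(Q[:,:2].astype(np.float32)*1000);print(n,len(Q),np.round(np.percentile(Q,1,axis=0)*1e3,1),np.round(np.percentile(Q,99,axis=0)*1e3,1),'zmed',np.median(Q[:,2])*1e3,[np.round(a,1) for a in r])
yel=(abs(H-24)<9)&(hsv[...,1]>110)
pr('arm',T[yel&(u<300)&(v<240)&(abs(T[...,2])<.02)]);pr('arm low',T[yel&(u<300)&(v>300)])
box=(u>205)&(u<305)&(v>225)&(v<325)
pr('tab',T[box&(T[...,2]<-.02)])
r=(abs(P[...,2]-.09)<.005)&(u>350)&(hsv[...,1]<80);Q=T[r];pr('rail',Q)
X=np.arange(Q[:,0].min()+.012,Q[:,0].max()-.004,.004)
L=np.array([[x,*[f(Q[abs(Q[:,0]-x)<.003,1]) for f in (np.min,np.max)]] for x in X])
mid=L[:,1:].mean(1);k=abs(L[:,2]-L[:,1]-.030)<.003;print(((L[:,2]-L[:,1])*1e3).round(1))
f=np.polyfit(L[k,0],mid[k],1);print('slope deg',np.degrees(f[0]),'x0',f[1]*1e3,'at mouth',np.polyval(f,Q[:,0].min())*1e3)
# edges of arm along y in columns
a=yel&(u<300)&(v<330);print([ (c,np.where(a[:,c])[0][[0,-1]]) for c in (225,240,255,270,285)])
m=manip.camera_model('wrist');E=m['extrinsics'];F=192/np.tan(np.radians(m['vertical_fov'])/2)
def proj(t): # tool->px
    c=E[:3,:3].T@(M@np.array(t)+s['eef_pos']-E[:3,3]);return (m['cx']+F*c[0]/-c[2]).round(1),(m['cy']-F*c[1]/-c[2]).round(1)
for y in(-.045,.045): print(y,proj([0,y,.0085]),proj([.018,y,.0085]))
for y in(-.009,.009):print('tabtop',y,proj([.015,y,-.0315]),proj([-.015,y,-.0315]))
w=cv2.imread('pics/w2.png');cv2.imwrite('pics/v3.png',cv2.resize(w[120:330,190:400],(600,600),interpolation=cv2.INTER_CUBIC))
E
```

```text
arm 5838 [-17.6 -45.9   6.9] [16.9 -8.7 11.4] zmed 8.360088322925337 [array([ -0.4, -25.3]), array([41.9, 35.5]), np.float64(89.4)]
arm low 881 [-193.8   35.8    7.2] [ 16.7 129.7  96.4] zmed 8.663581296876067 [array([-102.7,   50.2]), array([ 79.4, 230.5]), np.float64(67.1)]
tab 5840 [-18.4 -11.7 -48. ] [ 16.7   7.8 -20.5] zmed -31.60382748005594 [array([-2.2, -1.7]), array([38.6, 28.9]), np.float64(8.6)]
rail 4942 [ 69.7 -13.7  61.5] [164.9  16.8  67.5] zmed 63.0451542745486 [array([118.5,   1.5]), array([99.3, 31.6]), np.float64(0.0)]
[30.9 30.7 30.9 30.8 30.8 30.8 30.9 31.  31.1 31.1 31.2 31.2 30.8 31.1
 30.9 31.  31.  31.  30.7 30.9 31.5]
slope deg -0.00829888920912099 x0 1.6033911631620132 at mouth 1.593428202799516
[(225, array([153, 322])), (240, array([154, 322])), (255, array([154, 322])), (270, array([153, 322])), (285, array([153, 322]))]
-0.045 (np.float64(256.0), np.float64(156.8)) (np.float64(295.8), np.float64(156.8))
0.045 (np.float64(256.2), np.float64(325.7)) (np.float64(290.3), np.float64(325.7))
tabtop -0.009 (np.float64(296.8), np.float64(272.5)) (np.float64(215.5), np.float64(272.6))
tabtop 0.009 (np.float64(295.2), np.float64(314.4)) (np.float64(217.1), np.float64(314.5))
```

View pics/v3.png

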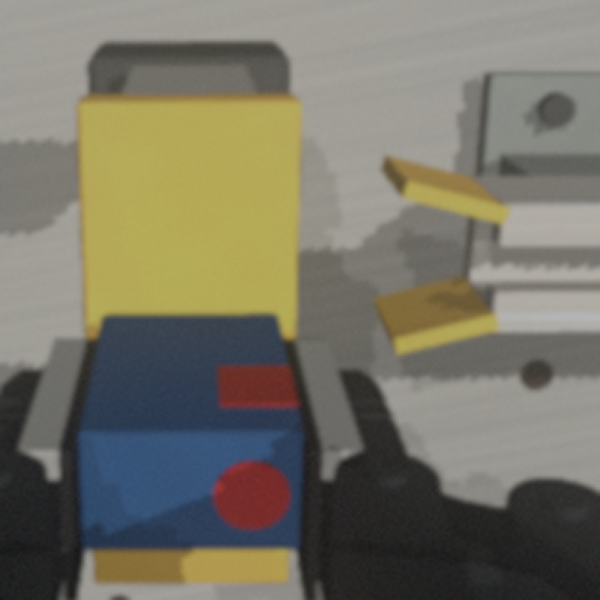

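```bash
python3 -m creep '[[[0,0,0],[0.1,0.03,0.3],0],[[0,0,0],[0.3,0.055,0.6],0],[[0,0,0],[0.6,0.055,0.75],0],[[0,0,0],[0.75,0.055,0.75],0],[[0,0,0],[0.75,0.055,0.75],0]]'; python3 -m creep '[[[0,0,0],[0.0,0,0],0],[[0,0,0],[0,0,0],0]]'
cat > w.py <<'E'
from h import *
s=manip.state();M=R.from_quat(s['orientation'][[1,2,3,0]]).as_matrix()
a=np.radians(79.15);d=np.array([np.cos(a),np.sin(a)]);n=np.array([d[1],-d[0]])
m0=np.array([.5543,-.0712]);q=s['eef_pos'][:2]-m0
print('rail x %.1f  lat %.2f (mm) z %.1f yaw %.2f'%(q@d*1e3,q@n*1e3,s['eef_pos'][2]*1e3,np.degrees(np.arctan2(M[1,0],M[0,0]))),'F tool',(M.T@s['force']).round(2),'tau',(M.T@s['wrist_torque']).round(2))
E
python3 w.py
```

```text
time: 6.22
eef_pos: [0.551, -0.0932, 0.1155]
orientation: [0.0, 0.77, 0.638, 0.0]
force: [0.4, 0.5, -1.8]
finger_gap: 0.0292
time: 6.48
eef_pos: [0.551, -0.0946, 0.1158]
orientation: [0.0, 0.771, 0.637, 0.0]
force: [-0.4, 0.3, -3.4]
finger_gap: 0.029
rail x -23.6  lat 1.16 (mm) z 115.8 yaw 79.18 F tool [ 0.23 -0.47  3.41] tau [-0.01  0.03 -0.01]
```

```bash
python3 -m creep '[[[0,0,0],[0.04,0,0.012],0],[[0,0,0],[0.08,0,0.012],0],[[0,0,0],[0.12,0,0.012],0],[[0,0,0],[0.16,0,0.012],0]]'; python3 w.py;python3 -m creep '[[[0,0,0],[0.04,0,0],0],[[0,0,0],[0.08,0,0],0],[[0,0,0],[0.12,0,0],0],[[0,0,0],[0.16,0,0],0]]'; python3 w.py
```

```text
time: 6.98
eef_pos: [0.5522, -0.0862, 0.1147]
orientation: [0.0, 0.771, 0.637, 0.0]
force: [0.9, -0.1, -3.0]
finger_gap: 0.0291
rail x -15.1  lat 0.79 (mm) z 114.7 yaw 79.20 F tool [0.12 0.9  3.05] tau [ 0.03 -0.02  0.  ]
time: 7.48
eef_pos: [0.5538, -0.0784, 0.1147]
orientation: [0.0, 0.771, 0.637, 0.0]
force: [0.1, 0.5, -2.1]
finger_gap: 0.0293
rail x -7.1  lat 0.82 (mm) z 114.7 yaw 79.20 F tool [ 0.46 -0.01  2.11] tau [-0.02  0.04 -0.  ]
```

```bash
python3 -m creep '[[[0,0,0],[0.05,0,0],0],[[0,0,0],[0.1,0,0],0],[[0,0,0],[0.15,0,0],0],[[0,0,0],[0.2,0,0],0],[[0,0,0],[0.25,0,0],0]]'; python3 w.py;python3 -m creep '[[[0,0,0],[0.05,0,0],0],[[0,0,0],[0.1,0,0],0],[[0,0,0],[0.15,0,0],0],[[0,0,0],[0.2,0,0],0],[[0,0,0],[0.25,0,0],0]]'; python3 w.py
```

```text
time: 8.1
eef_pos: [0.5561, -0.066, 0.1147]
orientation: [0.0, 0.771, 0.637, 0.0]
force: [0.6, -0.3, -2.6]
finger_gap: 0.0292
rail x 5.4  lat 0.79 (mm) z 114.7 yaw 79.20 F tool [-0.16  0.62  2.62] tau [-0.01 -0.01  0.03]
time: 8.72
eef_pos: [0.5585, -0.0538, 0.1147]
orientation: [0.0, 0.771, 0.637, 0.0]
force: [0.1, 0.4, -2.8]
finger_gap: 0.0293
rail x 17.9  lat 0.81 (mm) z 114.7 yaw 79.20 F tool [0.44 0.04 2.82] tau [-0.01 -0.01  0.  ]
```

```bash
python3 - <<'E'
from h import *
snap('wrist','w4');snap('scene','s4')
cv2.imwrite('pics/v4.png',np.hstack([cv2.resize(cv2.imread('pics/w4.png')[110:350,180:440],(400,369)),cv2.resize(cv2.imread('pics/s4.png')[130:300,200:340],(400,486))[:369]]))
E
```

```text
(no output)
```

View pics/v4.png

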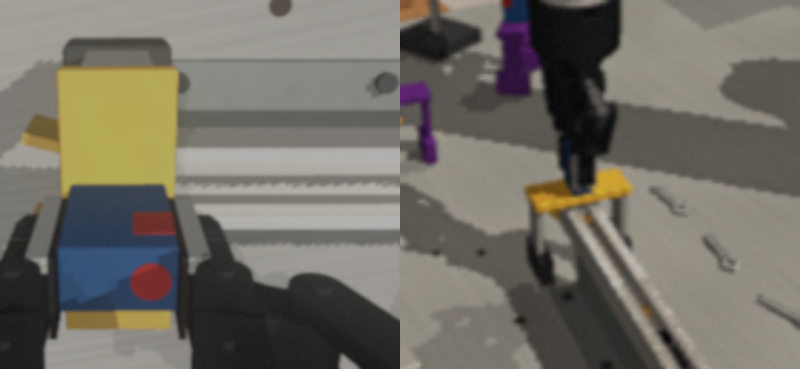

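Left: the arm straddles the rail and the flare is behind. Right: the brass nose shows in the slot. Sliding on, and checking the orange spot seen in the slot earlier.

```bash
python3 -m creep '[[[0,0,0],[0.08,0,0],0],[[0,0,0],[0.16,0,0],0],[[0,0,0],[0.24,0,0],0],[[0,0,0],[0.32,0,0],0],[[0,0,0],[0.4,0,0],0]]'; python3 w.py;python3 -m creep '[[[0,0,0],[0.08,0,0],0],[[0,0,0],[0.16,0,0],0],[[0,0,0],[0.24,0,0],0],[[0,0,0],[0.32,0,0],0],[[0,0,0],[0.4,0,0],0]]'; python3 w.py
python3 - <<'E'
from h import *
a=np.radians(79.15);d=np.array([np.cos(a),np.sin(a)])
for f in('wrist0','scene0','side0'):
    z=np.load(f+'.npz');P,p=pts(f);hsv=cv2.cvtColor(p,cv2.COLOR_RGB2HSV);H=hsv[...,0].astype(int)
    F=192/np.tan(np.radians(z['fov'])/2);v,u=np.mgrid[0:384,0:512];E=z['E']
    ray=np.stack([(u-z['c'][0])/F,-(v-z['c'][1])/F,-np.ones_like(u)],-1)@E[:3,:3].T
    X=E[:3,3]+ray*((.075-E[2,3])/ray[...,2])[...,None]
    q=X[...,:2]-[.5543,-.0712];x=q@d;y=q@np.array([d[1],-d[0]])
    m=(x>.03)&(x<.25)&(abs(y)<.007)&(abs(H-15)<9)&(hsv[...,1]>90)
    print(f,m.sum(),(x[m].min(),np.median(x[m]),x[m].max()) if m.any() else'', ('capred',) )
E
```

```text
time: 9.45
eef_pos: [0.5622, -0.034, 0.1147]
orientation: [0.0, 0.77, 0.637, 0.0]
force: [1.0, -0.2, -3.7]
finger_gap: 0.0293
rail x 38.0  lat 0.79 (mm) z 114.7 yaw 79.20 F tool [0.02 1.02 3.66] tau [-0.03  0.02 -0.01]
time: 10.07
eef_pos: [0.5659, -0.0144, 0.1147]
orientation: [0.0, 0.771, 0.637, 0.0]
force: [-0.6, -0.7, -3.3]
finger_gap: 0.0291
rail x 58.0  lat 0.74 (mm) z 114.7 yaw 79.20 F tool [-0.78 -0.49  3.33] tau [-0.03 -0.01  0.01]
wrist0 139 (np.float64(0.15692613116048218), np.float64(0.16174900992883592), np.float64(0.1665194738401196)) ('capred',)
scene0 7 (np.float64(0.15976857135361303), np.float64(0.16639760371410067), np.float64(0.1712121980283528)) ('capred',)
side0 9 (np.float64(0.15375585362535413), np.float64(0.15852866670922666), np.float64(0.16332161508700171)) ('capred',)
```

```bash
python3 -m creep '[[[0,0,0],[0.08,0,0],0],[[0,0,0],[0.16,0,0],0],[[0,0,0],[0.24,0,0],0],[[0,0,0],[0.32,0,0],0],[[0,0,0],[0.4,0,0],0]]'; python3 w.py;python3 -m creep '[[[0,0,0],[0.08,0,0],0],[[0,0,0],[0.16,0,0],0],[[0,0,0],[0.24,0,0],0],[[0,0,0],[0.32,0,0],0],[[0,0,0],[0.4,0,0],0]]'; python3 w.py
```

```text
time: 10.7
eef_pos: [0.5697, 0.0053, 0.1147]
orientation: [0.0, 0.771, 0.637, 0.0]
force: [-0.3, 0.5, -2.4]
finger_gap: 0.0292
rail x 78.0  lat 0.75 (mm) z 114.7 yaw 79.20 F tool [ 0.42 -0.35  2.39] tau [-0.01 -0.   -0.04]
time: 11.32
eef_pos: [0.5735, 0.0249, 0.1147]
orientation: [0.0, 0.771, 0.637, 0.0]
force: [0.1, 0.1, -2.6]
finger_gap: 0.0286
rail x 98.0  lat 0.74 (mm) z 114.7 yaw 79.20 F tool [0.16 0.1  2.63] tau [-0.03 -0.1  -0.01]
```

```bash
for i in 1 2 3; do :; done; python3 -m creep '[[[0,0,0],[0.04,0,0],0],[[0,0,0],[0.08,0,0],0],[[0,0,0],[0.12,0,0],0],[[0,0,0],[0.16,0,0],0],[[0,0,0],[0.2,0,0],0]]'; python3 w.py;python3 -m creep '[[[0,0,0],[0.04,0,0],0],[[0,0,0],[0.08,0,0],0],[[0,0,0],[0.12,0,0],0],[[0,0,0],[0.16,0,0],0],[[0,0,0],[0.2,0,0],0]]'; python3 w.py;python3 -m creep '[[[0,0,0],[0.04,0,0],0],[[0,0,0],[0.08,0,0],0],[[0,0,0],[0.12,0,0],0],[[0,0,0],[0.16,0,0],0]]'; python3 w.py
```

```text
time: 11.95
eef_pos: [0.5753, 0.0345, 0.1147]
orientation: [0.0, 0.771, 0.637, 0.0]
force: [1.0, 0.2, -2.8]
finger_gap: 0.029
rail x 107.8  lat 0.73 (mm) z 114.7 yaw 79.20 F tool [0.4  0.97 2.81] tau [ 0.02 -0.   -0.02]
time: 12.58
eef_pos: [0.5772, 0.0444, 0.1147]
orientation: [0.0, 0.771, 0.637, 0.0]
force: [-0.9, 0.6, -3.0]
finger_gap: 0.0292
rail x 117.9  lat 0.69 (mm) z 114.7 yaw 79.20 F tool [ 0.42 -1.03  2.96] tau [ 0.01 -0.05  0.02]
time: 13.08
eef_pos: [0.5787, 0.0523, 0.1147]
orientation: [0.0, 0.771, 0.637, 0.0]
force: [-0.2, -1.2, -2.2]
finger_gap: 0.0289
rail x 125.9  lat 0.68 (mm) z 114.7 yaw 79.20 F tool [-1.21  0.02  2.17] tau [-0.02  0.05 -0.07]
```

Now 2 mm rows toward the roller.

```bash
python3 -m creep '[[[0,0,0],[0.04,0,0],0],[[0,0,0],[0.08,0,0],0],[[0,0,0],[0.12,0,0],0]]'; python3 w.py;python3 -m creep '[[[0,0,0],[0.04,0,0],0],[[0,0,0],[0.08,0,0],0]]'; python3 w.py;python3 -m creep '[[[0,0,0],[0.04,0,0],0],[[0,0,0],[0.08,0,0],0]]'; python3 w.py;python3 -m creep '[[[0,0,0],[0.04,0,0],0],[[0,0,0],[0.08,0,0],0]]'; python3 w.py
```

```text
time: 13.45
eef_pos: [0.5798, 0.0582, 0.1147]
orientation: [0.0, 0.771, 0.637, 0.0]
force: [0.2, -0.5, -3.4]
finger_gap: 0.0287
rail x 131.8  lat 0.70 (mm) z 114.7 yaw 79.20 F tool [-0.43  0.31  3.37] tau [-0.01  0.03 -0.02]
time: 13.7
eef_pos: [0.5805, 0.0621, 0.1147]
orientation: [0.0, 0.771, 0.637, 0.0]
force: [0.1, 0.1, -2.4]
finger_gap: 0.0295
rail x 135.9  lat 0.67 (mm) z 114.7 yaw 79.20 F tool [0.13 0.06 2.39] tau [-0.02 -0.04 -0.02]
time: 13.95
eef_pos: [0.5813, 0.066, 0.1147]
orientation: [0.0, 0.771, 0.637, 0.0]
force: [0.7, -0.8, -2.5]
finger_gap: 0.0288
rail x 139.9  lat 0.70 (mm) z 114.7 yaw 79.20 F tool [-0.68  0.89  2.46] tau [0.03 0.01 0.  ]
time: 14.2
eef_pos: [0.5819, 0.069, 0.115]
orientation: [0.001, 0.771, 0.637, -0.001]
force: [-1.9, -4.8, 1.4]
finger_gap: 0.0288
rail x 142.9  lat 0.72 (mm) z 115.0 yaw 79.18 F tool [-5.12 -1.   -1.37] tau [ 0.21 -1.08 -0.03]
```

Roller contact at about 142 (roller at about 162, matching the orange spot). Pressing over it in 1 mm rows.

```bash
python3 -m creep '[[[0,0,0],[0.02,0,0],0],[[0,0,0],[0.04,0,0],0]]'; python3 w.py;python3 -m creep '[[[0,0,0],[0.02,0,0],0],[[0,0,0],[0.04,0,0],0]]'; python3 w.py;python3 -m creep '[[[0,0,0],[0.02,0,0],0],[[0,0,0],[0.04,0,0],0]]'; python3 w.py
```

```text
time: 14.45
eef_pos: [0.5823, 0.0711, 0.1151]
orientation: [0.001, 0.771, 0.637, -0.0]
force: [-1.5, -4.3, 1.4]
finger_gap: 0.0292
rail x 145.0  lat 0.75 (mm) z 115.1 yaw 79.17 F tool [-4.53 -0.62 -1.36] tau [ 0.31 -1.29 -0.05]
time: 14.7
eef_pos: [0.5829, 0.0736, 0.1151]
orientation: [0.0, 0.771, 0.637, 0.0]
force: [-1.5, -2.2, 3.2]
finger_gap: 0.0293
rail x 147.6  lat 0.79 (mm) z 115.1 yaw 79.18 F tool [-2.41 -1.06 -3.21] tau [ 0.37 -0.64 -0.01]
time: 14.95
eef_pos: [0.5834, 0.0764, 0.115]
orientation: [-0.0, 0.77, 0.638, 0.001]
force: [-1.9, -0.7, 2.7]
finger_gap: 0.0292
rail x 150.5  lat 0.82 (mm) z 115.0 yaw 79.22 F tool [-1.04 -1.71 -2.73] tau [ 0.37 -0.07 -0.06]
```

```bash
python3 -m creep '[[[0,0,0],[0.04,0,0],0],[[0,0,0],[0.08,0,0],0],[[0,0,0],[0.12,0,0],0],[[0,0,0],[0.16,0,0],0],[[0,0,0],[0.2,0,0],0]]'; python3 w.py;python3 -m creep '[[[0,0,0],[0.04,0,0],0],[[0,0,0],[0.08,0,0],0],[[0,0,0],[0.12,0,0],0],[[0,0,0],[0.16,0,0],0],[[0,0,0],[0.2,0,0],0]]'; python3 w.py;python3 -m creep '[[[0,0,0],[0.04,0,0],0],[[0,0,0],[0.08,0,0],0],[[0,0,0],[0.12,0,0],0],[[0,0,0],[0.14,0,0],0]]'; python3 w.py
```

```text
time: 15.58
eef_pos: [0.5851, 0.0857, 0.1147]
orientation: [0.0, 0.771, 0.637, 0.0]
force: [-1.6, -0.1, 2.7]
finger_gap: 0.0289
rail x 159.9  lat 0.73 (mm) z 114.7 yaw 79.20 F tool [-0.38 -1.58 -2.74] tau [ 0.24 -0.12  0.03]
time: 16.2
eef_pos: [0.5869, 0.0955, 0.1147]
orientation: [0.0, 0.771, 0.637, 0.0]
force: [-0.2, -0.7, 2.3]
finger_gap: 0.0292
rail x 169.8  lat 0.66 (mm) z 114.7 yaw 79.20 F tool [-0.77 -0.1  -2.29] tau [ 0.25 -0.16 -0.01]
time: 16.7
eef_pos: [0.5882, 0.1024, 0.1147]
orientation: [0.0, 0.77, 0.637, 0.0]
force: [-0.9, -0.6, 2.6]
finger_gap: 0.0293
rail x 176.9  lat 0.65 (mm) z 114.7 yaw 79.21 F tool [-0.72 -0.76 -2.56] tau [ 0.25 -0.17  0.04]
```

```bash
python3 -m creep '[[[0,0,0],[0.02,0,0],0],[[0,0,0],[0.04,0,0],0],[[0,0,0],[0.06,0,0],0]]'; python3 w.py;python3 -m creep '[[[0,0,0],[0.02,0,0],0],[[0,0,0],[0.04,0,0],0]]'; python3 w.py;python3 -m creep '[[[0,0,0],[0.02,0,0],0],[[0,0,0],[0.02,0,0],0]]'; python3 w.py;python3 -m creep '[[[0,0,0],[0.02,0,0],0],[[0,0,0],[0.02,0,0],0]]'; python3 w.py
```

```text
time: 17.08
eef_pos: [0.5888, 0.1053, 0.1147]
orientation: [-0.0, 0.771, 0.637, 0.0]
force: [-1.4, 0.2, 3.0]
finger_gap: 0.029
rail x 179.8  lat 0.67 (mm) z 114.7 yaw 79.20 F tool [-0.06 -1.46 -2.99] tau [ 0.17 -0.1   0.04]
time: 17.32
eef_pos: [0.5892, 0.1075, 0.1148]
orientation: [-0.0, 0.77, 0.637, 0.0]
force: [0.1, 0.6, 2.0]
finger_gap: 0.0291
rail x 182.1  lat 0.67 (mm) z 114.8 yaw 79.21 F tool [ 0.59  0.01 -1.98] tau [0.21 0.18 0.02]
time: 17.58
eef_pos: [0.5894, 0.1085, 0.1147]
orientation: [-0.0, 0.77, 0.638, 0.0]
force: [0.1, 1.8, 1.6]
finger_gap: 0.0292
rail x 183.1  lat 0.68 (mm) z 114.7 yaw 79.22 F tool [ 1.79 -0.23 -1.61] tau [ 0.16  0.48 -0.04]
time: 17.82
eef_pos: [0.5896, 0.1094, 0.1147]
orientation: [-0.0, 0.77, 0.637, 0.0]
force: [-0.7, 1.4, 1.5]
finger_gap: 0.0293
rail x 184.0  lat 0.68 (mm) z 114.7 yaw 79.21 F tool [ 1.26 -0.98 -1.53] tau [ 0.12  0.45 -0.03]
```

```bash
python3 -m creep '[[[0,0,0],[0.02,0,0],0],[[0,0,0],[0.02,0,0],0]]'; python3 w.py;python3 -m creep '[[[0,0,0],[0.02,0,0],0],[[0,0,0],[0.02,0,0],0]]'; python3 w.py;python3 -m creep '[[[0,0,0],[0.02,0,0],0],[[0,0,0],[0.02,0,0],0]]'; python3 w.py
```

```text
time: 18.08
eef_pos: [0.5898, 0.1105, 0.1146]
orientation: [-0.0, 0.77, 0.638, 0.0]
force: [0.6, 3.9, 0.6]
finger_gap: 0.029
rail x 185.2  lat 0.65 (mm) z 114.6 yaw 79.21 F tool [ 3.94 -0.18 -0.62] tau [ 0.02  0.91 -0.  ]
time: 18.32
eef_pos: [0.5898, 0.1107, 0.1146]
orientation: [0.0, 0.771, 0.637, -0.0]
force: [-0.4, 0.9, 0.0]
finger_gap: 0.0294
rail x 185.4  lat 0.63 (mm) z 114.6 yaw 79.19 F tool [ 0.85 -0.58 -0.03] tau [ 0.04  0.24 -0.02]
time: 18.58
eef_pos: [0.5898, 0.1111, 0.1145]
orientation: [0.001, 0.771, 0.637, -0.001]
force: [-0.3, -3.5, 1.5]
finger_gap: 0.0292
rail x 185.7  lat 0.59 (mm) z 114.5 yaw 79.16 F tool [-3.47  0.39 -1.51] tau [-0.   -0.71 -0.05]
```

```bash
python3 -m creep '[[[0,0,0],[0,0,0],0],[[0,0,0],[0,0,0],0]]'; python3 w.py;python3 -m creep '[[[0,0,0],[0.02,0,0],0],[[0,0,0],[0.02,0,0],0],[[0,0,0],[0.02,0,0],0]]'; python3 w.py
```

```text
time: 18.82
eef_pos: [0.5899, 0.1113, 0.1146]
orientation: [0.0, 0.771, 0.637, -0.001]
force: [-0.5, -5.2, -0.5]
finger_gap: 0.029
rail x 185.9  lat 0.60 (mm) z 114.6 yaw 79.17 F tool [-5.24  0.45  0.49] tau [-0.11 -1.1  -0.  ]
time: 19.2
eef_pos: [0.59, 0.1123, 0.1145]
orientation: [0.0, 0.771, 0.637, -0.001]
force: [-0.1, -5.8, 0.7]
finger_gap: 0.0291
rail x 186.9  lat 0.55 (mm) z 114.5 yaw 79.17 F tool [-5.71  0.97 -0.72] tau [-0.11 -1.27 -0.01]
```

```bash
python3 -m creep '[[[0,0,0],[0.02,0,0],0],[[0,0,0],[0.02,0,0],0],[[0,0,0],[0.02,0,0],0]]'; python3 w.py;python3 -m creep '[[[0,0,0],[0.01,0,0],0],[[0,0,0],[0.01,0,0],0],[[0,0,0],[0.01,0,0],0]]'; python3 w.py
```

```text
time: 19.58
eef_pos: [0.5902, 0.113, 0.1145]
orientation: [0.001, 0.771, 0.637, -0.001]
force: [-1.1, -6.4, 0.6]
finger_gap: 0.0295
rail x 187.7  lat 0.53 (mm) z 114.5 yaw 79.16 F tool [-6.44  0.13 -0.57] tau [-0.07 -1.42 -0.  ]
time: 19.95
eef_pos: [0.5903, 0.1134, 0.1146]
orientation: [0.001, 0.771, 0.637, -0.001]
force: [-1.6, -6.5, 0.4]
finger_gap: 0.029
rail x 188.1  lat 0.56 (mm) z 114.6 yaw 79.16 F tool [-6.65 -0.39 -0.35] tau [-0.07 -1.59 -0.02]
```

```bash
python3 -m creep '[[[0,0,0],[0.02,0,0],0],[[0,0,0],[0.03,0,0],0],[[0,0,0],[0.03,0,0],0],[[0,0,0],[0.03,0,0],0]]'; python3 w.py
```

```text
time: 20.45
eef_pos: [0.5905, 0.1145, 0.1146]
orientation: [0.001, 0.771, 0.637, -0.001]
force: [-0.7, -7.4, 0.8]
finger_gap: 0.0291
rail x 189.2  lat 0.57 (mm) z 114.6 yaw 79.14 F tool [-7.41  0.76 -0.75] tau [-0.04 -1.85 -0.  ]
```

```bash
python3 -m creep '[[[0,0,0],[0.01,0,0],0],[[0,0,0],[0.01,0,0],0],[[0,0,0],[0.01,0,0],0]]'; python3 w.py; python3 -m creep '[[[0,0,0],[-0.02,0,0],0],[[0,0,0],[-0.04,0,0],0],[[0,0,0],[-0.06,0,0],0],[[0,0,0],[-0.06,0,0],0]]'; python3 w.py; python3 -m creep '[[[0,0,0],[-0.02,0,0],0],[[0,0,0],[-0.04,0,0],0],[[0,0,0],[-0.04,0,0],0],[[0,0,0],[-0.04,0,0],0]]'; python3 w.py
```

```text
time: 20.82
eef_pos: [0.5905, 0.1148, 0.1146]
orientation: [0.001, 0.771, 0.637, -0.001]
force: [-1.6, -8.8, 0.3]
finger_gap: 0.0288
rail x 189.5  lat 0.55 (mm) z 114.6 yaw 79.14 F tool [-8.9   0.11 -0.25] tau [-0.01 -1.92 -0.06]
time: 21.32
eef_pos: [0.5901, 0.1127, 0.1146]
orientation: [0.0, 0.771, 0.637, -0.001]
force: [-0.2, -5.7, -0.5]
finger_gap: 0.0289
rail x 187.3  lat 0.57 (mm) z 114.6 yaw 79.16 F tool [-5.65  0.86  0.47] tau [-0.07 -1.32  0.04]
time: 21.82
eef_pos: [0.5899, 0.1115, 0.1146]
orientation: [0.0, 0.771, 0.637, -0.0]
force: [-0.3, -4.4, -1.1]
finger_gap: 0.0293
rail x 186.1  lat 0.55 (mm) z 114.6 yaw 79.20 F tool [-4.41  0.55  1.11] tau [-0.05 -1.09  0.01]
```

```bash
python3 -m creep '[[[0,0,0],[-0.02,0,0],0],[[0,0,0],[-0.03,0,0],0],[[0,0,0],[-0.03,0,0],0],[[0,0,0],[-0.03,0,0],0]]'; python3 w.py; python3 -m creep '[[[0,0,0],[-0.02,0,0],0],[[0,0,0],[-0.03,0,0],0],[[0,0,0],[-0.03,0,0],0],[[0,0,0],[-0.03,0,0],0]]'; python3 w.py
```

```text
time: 22.32
eef_pos: [0.5898, 0.1107, 0.1147]
orientation: [-0.0, 0.77, 0.638, 0.0]
force: [1.6, 0.1, -3.0]
finger_gap: 0.029
rail x 185.4  lat 0.58 (mm) z 114.7 yaw 79.23 F tool [0.44 1.58 3.02] tau [-0.08  0.13 -0.02]
time: 22.82
eef_pos: [0.5897, 0.1103, 0.1148]
orientation: [-0.001, 0.77, 0.638, 0.001]
force: [0.5, 6.1, -2.4]
finger_gap: 0.029
rail x 184.9  lat 0.58 (mm) z 114.8 yaw 79.27 F tool [ 6.04 -0.66  2.42] tau [-0.01  1.42  0.06]
```

Pulling back it stops dead at about 185 and resists, and the upward roller push is gone: it is latched. Returning to neutral, setting it down and releasing.

```bash
python3 -m creep '[[[0,0,0],[0.03,0,0],0],[[0,0,0],[0.03,0,0.006],0],[[0,0,0],[0.03,0,0.01],0],[[0,0,0],[0.03,0,0.01],0]]'; python3 w.py; python3 -m creep '[[[0,0,0],[0,0,0],34],[[0,0,0],[0,0,0],40],[[0,0,0],[0,0,0],50],[[0,0,0],[0,0,0],55],[[0,0,0],[0,0,0],55]]'; python3 w.py
```

```text
time: 23.32
eef_pos: [0.5898, 0.1105, 0.1145]
orientation: [-0.0, 0.77, 0.638, 0.0]
force: [-0.1, 4.7, 0.8]
finger_gap: 0.0294
rail x 185.1  lat 0.62 (mm) z 114.5 yaw 79.21 F tool [ 4.6  -1.02 -0.78] tau [0.23 1.12 0.01]
time: 23.95
eef_pos: [0.5897, 0.11, 0.1142]
orientation: [0.0, 0.771, 0.637, -0.0]
force: [-0.3, -0.2, 0.3]
finger_gap: 0.0547
rail x 184.6  lat 0.67 (mm) z 114.2 yaw 79.19 F tool [-0.24 -0.28 -0.28] tau [-0.02  0.01  0.06]
```

```bash
python3 -m creep '[[[0,0,0],[0,0,-0.2],55],[[0,0,0],[0,0,-0.8],55],[[0,0,0],[0,0,-1.6],55],[[0,0,0],[0,0,-2.4],55],[[0,0,0],[0,0,-2.6],55]]'; python3 -m creep '[[[0,0,0],[0,0,-0.2],55],[[0,0,0],[-0.5,0,-0.2],55],[[0,0,0],[-0.5,0,-0.2],55]]'
python3 - <<'E'
from h import *
snap('wrist','w5');snap('scene','s5');snap('side','d5')
cv2.imwrite('pics/v5.png',np.hstack([cv2.resize(cv2.imread('pics/w5.png'),(400,300)),cv2.resize(cv2.imread('pics/s5.png'),(400,300))]))
P,p=pts('w5');hsv=cv2.cvtColor(p,cv2.COLOR_RGB2HSV);z=P[...,2]
a=np.radians(79.15);d=np.array([np.cos(a),np.sin(a)]);n=np.array([d[1],-d[0]])
q=P[...,:2]-[.5543,-.0712];x=q@d;y=q@n
b=(z>.143)&(z<.151)&(abs(y)<.03)&(abs(x-.185)<.04)
print('tab top',b.sum(),'z',np.median(z[b]),'x',x[b].mean(),'y',y[b].mean(),cv2.minAreaRect(P[b][:,:2].astype(np.float32)*1000))
yel=(abs(hsv[...,0].astype(int)-24)<9)&(hsv[...,1]>110)&(abs(z-.106)<.01)&(abs(x-.185)<.05)
Q=np.stack([x[yel],y[yel],z[yel]],1);c=np.polyfit
A=np.c_[Q[:,:2],np.ones(len(Q))];print('arm',len(Q),'tilt',np.linalg.lstsq(A,Q[:,2],rcond=None)[0],cv2.minAreaRect(P[yel][:,:2].astype(np.float32)*1000))
r=(abs(z-.09)<.004)&(x>.05)&(x<.14)&(hsv[...,1]<80)&(abs(y)<.02);print('rail y',np.percentile(y[r],[1,99]))
E
```

```text
time: 24.58
eef_pos: [0.5912, 0.1102, 0.2482]
orientation: [0.002, 0.77, 0.637, 0.002]
force: [0.5, 1.0, 0.6]
finger_gap: 0.055
time: 24.95
eef_pos: [0.5843, 0.0846, 0.2533]
orientation: [-0.001, 0.771, 0.637, -0.001]
force: [0.1, 0.0, -0.5]
finger_gap: 0.0548
tab top 884 z 0.1462482172682914 x 0.1853438109238442 y -0.0009221462362286096 ((588.6281127929688, 111.20333862304688), (29.798385620117188, 18.074989318847656), 79.18264770507812)
arm 2696 tilt [0.00017871 0.0009213  0.10623769] ((588.29052734375, 111.29957580566406), (35.751426696777344, 88.40160369873047), 79.01665496826172)
rail y [-0.01556034  0.01495482]
```

View pics/v5.png

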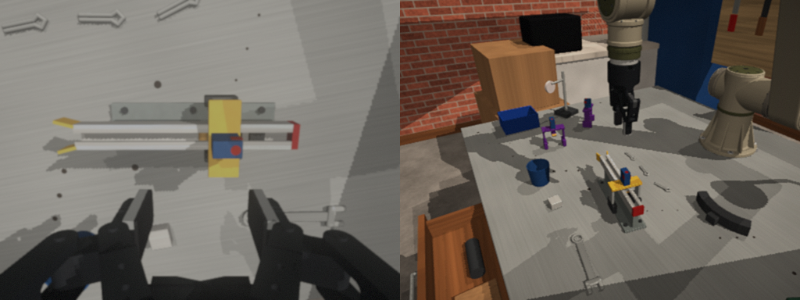

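The hanger stands upright across the rail, with the roller visible behind it. The bystanders look undisturbed. Handing in.

```bash
python3 -c "from workcell import manip; print(manip.finish_job())"
```

```text
the job is handed in; nothing more can be done
None
```

The hanger appears to be latched against the buffer. I have released it, the gripper is clear of it, and the job is handed in; no verdict was reported.

**How it went:**
- I gripped the hanger by its blue tab, jaws along its x, and entered the slug at the flared mouth nose first.
- I slid it in by feel. The slug met the roller at about 142 mm with about 5 N. I then pressed the buffer to a peak push of about 8.9 N, which by the spring figures is about 8 mm, under the 11 mm limit.

**Latch check:** Pulling back, it stopped dead at about 185 mm and resisted with 6 N. The roller's upward push had also gone.

**Last checks after release, from the wrist camera:**

| Check | Measured | Required |
|---|---|---|
| Depth in the rail | about 185 mm (could be about 7 mm less) | more than 135 mm |
| Offset from the centre line | about 0.6 mm | within 4 mm |
| Origin height | about 20 mm | 16 to 26 mm |
| Yaw to the rail | about 0.1° | 0.12 rad |
| Tilt | under 0.1° | 0.1 rad |

Force and time stayed well inside the limits: the largest force reading between moves was about 9 N, and the job took about 25 s. The bystanders look undisturbed in the last picture, but I did not measure them.

**What disagreed:**
- Two measurements of the mouth along the rail differed by about 7 mm. It did not matter, because the depth was found by feel.
- The buffer's travel was inferred from force only, not measured directly.

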